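# Seat a battery pack in the tester behind its sprung dust flap

### The arm

A 6-joint arm with a two-finger parallel gripper is mounted at the origin on the work surface. World frame = base frame: x ahead of the robot, y to its left, z up, the work surface at z = 0. Lengths are in m, angles in rad, forces in N, time in s.
With the tool pointing down it reaches from about 0.25 to 0.725 m from the base axis. Payload 4 kg.
Tool frame: the origin (TCP) lies midway between the tips of the shut fingers; the grasp point (between the pads) lies 19 mm behind it; z points along the fingers, y is the line along which they close (so a half turn about z gives the same grasp; the last joint's range is limited). The gripper opens to 85 mm and grips with 20 to 120 N. Pads are 22 mm wide; open, the fingers measure 114 mm over their backs; the gripper's body (76 mm by 85 mm) begins 54 mm behind the grasp point. The pads swing forward as they close: fully open they stand 13 mm farther back than shut.
Start: joints at [-1.256, 0.241, 0.005, 1.335, 0, 1.571], TCP at [0.155, -0.475, 0.231] pointing down, gripper open.
Joint ranges: [-2.72, 2.72], [-1.05, 1.87], [-1.09, 1.28], [-1.99, 2.15], [-1.42, 1.44], [-3.14, 3.14]. Speed limits (rad/s): [2.79, 2.79, 3.14, 3.14, 3.14, 3.14].

### API

Orientations are given as a unit quaternion [x, y, z, w].
In Python, from workcell import get_obs, camera, job_done, silhouettes gives the robot as it stands. The module is installed in compiled form; this text tells all that it offers.
- The arm moves only by the tool drive_tool, never from a script. Its argument "increments" is a list of rows, each a list of 3 entries, a list of its own where there are three numbers: the shift along the world's x, y, z in mm, then the turn, a rotation vector about the world's x, y, z in degrees, then the opening, from 0 (shut) to 1 (fully open). A call has 1 to 8 rows; each row shifts and turns the commanded pose from where the row before left it; what a row does not reach is not made up. A row lasts 1/12 s, in which the tool goes at most 41.7 mm and 7.16 degrees, less where a joint would pass 70% of its speed; a pose out of reach is approached as far as the arm can. A call is refused whole if a number of a shift passes 41.7 or a number of a turn 7.16, either way. A call with a gripper value outside its range is refused whole. The fingers move at their own pace and stop on an object; the grip force is fixed at half the most. Time passes only in rows, so rows that do not move let the fingers close. It gives the time, the measured TCP pose, the force, the opening and the grip force at its end, in the units of the state.
- get_obs(): the state, without advancing time (a new reading comes with each control period).
- camera(name): name is "side" or "top"; returns a dict with "image" (384x512x3 uint8, red, green, blue), "K" (3x3 intrinsics, pixels), "view" (4x4, takes a point from world to camera coordinates). Camera axes: x right, y down, z forward; pixel columns grow to the right and rows downward; lengths in m; the calibration is good to about 2 mm. A picture is of the moment at which its call begins. There is no depth.
- job_done(): hands the job in; it is judged then, once.
Trained networks look in a picture, given as the dict that the camera call returned (one of the last four; its "shot" number tells which), for a name from the list of things; names that differ only in an ending like _2 or _b are one class to them, and where a whole thing is asked for, a point or a joint stands for the part that bears it (a point fixed in the world has none). Each returns a list of dicts, best first, with "conf" (0 to 1); they miss things now and then, are a little off and sometimes report something else, mostly with a low value. They report only what shows in the picture. A call takes as long as a camera call. They do not tell look-alikes from the thing itself.
- silhouettes(query, picture): "region" (384x512 bool, what is visible of it) and "bbox" ([left, top, right, bottom] in pixels, round what is visible of it).
The state is a dict: "clock": time; "joint_pos": joint angles; "joint_vel": joint speeds; "tau": joint torques, N m; "eef_pos": TCP position; "tool_rot": TCP orientation; "ft_force": force on the tool from outside, world axes, zero at the start; "ft_torque": the same for the moment, N m; "grip_width": finger opening in m; "grasp_force": force on a finger pad.
Only numpy, scipy, OpenCV 4.12 (cv2) and the standard library are available. Lean on these libraries where they do the work, as an engineer would, in place of code of your own. Each camera call takes 0.05 s, during which the arm holds its last target. There are 200 camera calls.

### The job

Take the 50 mm wide, 70 mm tall battery pack out of the wooden rack and pass it upright down through the tester's sprung dust flap, using the pack to hold the flap open. Inside, feel for the slot of the floating cradle without ever pressing harder than 25 N, lower the pack fully home (do not drop it in) and press it down with about 10 N; then let go and draw out so that the flap swings shut over it. Leave the other packs, the screwdriver and the phone where they are.

Things in the scene. Friction and masses are not known exactly. Their poses are not given: they have to be found in the camera images.
- battery: The pack to test: flat dark metal-clad block with paper label, 10 (x) x 50 (y) x 70 mm tall (z), 50 to 100 g, upright in any of the rack's three slots. Origin: centre of underside. Either way round fits the tester. Grip its two narrow edges (50 mm apart, along y) from above, in the top 15 mm, so that the gripper's body stays above the tester's lid when the pack is home.
- rack: Fixed plywood rack, 138 (x) x 100 (y) x 37 mm high, with three slots along y at x = -42, 0 and +42 mm, 12 mm wide, 22 mm deep (slot floor 15 mm above the table). One pack stands in each. Origin: centre of its underside.
- tester: Fixed grey plastic box, 110 (x) x 196 (y) x 128 mm high, with a clear far wall (+x). Origin: centre of its underside. Its lid (4 mm thick, top at z = 128 mm) has a mouth 38 mm (x, -19 to +19) by 156 mm (y, -78 to +78), closed by the flap. Under it is nothing but the black cradle, a block 46 (x) x 84 (y) x 36 mm high with one slot for the pack.
- mouth (a point): Point on the lid's top plane (z = 128 mm), straight above the line along y on which the cradle's slot lies: x = -4 mm, y = 0 in the tester's frame, whose axes it shares. Lower the pack here, its width along y. To let go inside, open the fingers only about 10 mm: the mouth's ends are near.
- flap (a joint): Dust flap: aluminium plate 37 (x) x 154 (y) x 3 mm, flush in the mouth, hinged along the mouth's +x edge (x = +18.5 mm), swinging down into the tester. 0 rad = shut, grows as it opens, to 1.45. A light spring (about 1 N at its free edge when shut, 2 to 3 N wide open) shuts it; it leans on what passes through, pushing it to -x, until pack and fingers are clear.
- cradle_top (a point): Fixed mark at x = -4, y = 0, z = 52 mm of the tester's frame, the height of the cradle's unpressed top. The slot, 13 (x) x 53 mm (y), 30 mm deep, edges chamfered 2 mm, is centred on x = -4 mm, but its centre along y is anywhere from -10 to +10 mm of this mark: it is not measured and must be felt. The cradle does not shift sideways.
- home (a point): Fixed mark at x = -4, y = 0, z = 22 mm of the tester's frame: height of the underside of a pack fully home (its top 36 mm below the lid). The cradle floats on springs: it yields downward when pressed with about 5 N, then about 1 mm per 2 N, up to 8 mm, and rises again when the push eases, or round the pack when the pressing pack is slid over the slot.
- small_pack: Bystander: a like pack 10 x 36 mm, 56 mm tall, standing in another rack slot. Origin: centre of underside.
- wide_pack: Bystander: a like pack 10 x 66 mm, 60 mm tall, standing in another rack slot. Origin: centre of underside.
- screwdriver: Bystander: screwdriver lying on the bench between rack and tester, pointing away from the robot.
- phone: Bystander: black phone, 72 x 150 x 9 mm, lying on the bench at the far side. Origin: centre of underside.
There are look-alikes about, which are no part of the job. Leave any purple look-alike of the battery alone.

How it is judged:
By the outcome, as a careful person would: the job done as asked, in the order asked, and still so for the second after the job is handed in, with the robot touching nothing.
It also fails if it takes over 56 s, if anything falls off the work surface, if the arm or the gripper's body presses on something with over 40 N, if the wrist force passes 120 N, or if a joint passes its speed limit or range.

## Working session

There is one attempt and no reset: what is moved stays moved. The work goes in short steps, Python scripts to look and compute and a tool call to move; the robot and the scene stay as the last step left them, time stands still between calls to the robot, and variables do not carry over. Pictures are saved under pics/ and viewed, at most 10 in all, crops included, and the job is handed in when it is done.

Besides the shell and the picture viewer there is one more tool, called by a JSON object that holds its "fn" and its "kwargs", one argument or row to a line. drive_tool: Moves the arm, as the interface text tells. Its arguments: {"type":"object","properties":{"increments":{"type":"array"}},"required":["increments"]}

```bash
mkdir -p pics
python3 - <<'E'
from workcell import *
import cv2,numpy as np,pickle
o=get_obs();print({k:np.round(v,3) for k,v in o.items()})
for n in("side","top"):
    c=camera(n);pickle.dump(c,open(n+".pkl","wb"));cv2.imwrite(f"pics/{n}0.png",c["image"][:,:,::-1])
    print(n,np.round(c["K"],1).tolist(),np.round(c["view"],3).tolist())
    for q in("battery","rack","tester","cradle_top","flap","small_pack","wide_pack","screwdriver","phone"):
        print(q,[(round(s["conf"],2),s["bbox"]) for s in silhouettes(q,c)])
E
```

```text
{'clock': np.float64(0.0), 'joint_pos': array([-1.256,  0.241,  0.004,  1.335,  0.   ,  1.571]), 'joint_vel': array([ 0.   ,  0.001, -0.   ,  0.   , -0.001, -0.002]), 'tau': array([-0.0000e+00, -3.7232e+01,  2.5241e+01,  1.7000e-02, -0.0000e+00,
        0.0000e+00]), 'eef_pos': array([ 0.155, -0.475,  0.23 ]), 'tool_rot': array([ 0.988,  0.157, -0.   , -0.001]), 'ft_force': array([ 0.113, -0.108,  0.244]), 'ft_torque': array([-0.003,  0.019, -0.022]), 'grasp_force': np.float64(0.0), 'grip_width': np.float64(0.085)}
side [[383.6, 0.0, 260.0], [0.0, 383.6, 192.5], [0.0, 0.0, 1.0]] [[-0.965, -0.263, 0.001, 0.598], [-0.149, 0.544, -0.825, 0.185], [0.216, -0.797, -0.564, 0.764], [0.0, 0.0, 0.0, 1.0]]
battery [(0.78, [253.3, 270.1, 272.2, 312.9]), (0.7, [203.5, 270.2, 211.3, 318.0])]
rack [(0.88, [236.0, 287.6, 329.5, 363.8]), (0.66, [278.8, 123.3, 327.6, 202.7])]
tester [(0.57, [276.8, 121.7, 327.5, 201.5])]
cradle_top [(0.56, [275.8, 125.0, 332.5, 201.3])]
flap [(0.59, [293.0, 127.0, 312.8, 151.1])]
small_pack [(0.55, [275.7, 293.7, 287.3, 328.0])]
wide_pack [(0.64, [298.9, 289.4, 316.9, 336.2]), (0.48, [293.1, 127.0, 313.7, 152.4])]
screwdriver [(0.68, [279.3, 223.9, 353.1, 240.5])]
phone [(0.93, [163.9, 208.8, 214.8, 253.2])]
top [[472.8, 0.0, 259.3], [0.0, 472.8, 187.2], [0.0, 0.0, 1.0]] [[-0.001, -0.999, 0.032, -0.016], [-0.986, -0.004, -0.165, 0.656], [0.165, -0.032, -0.986, 0.856], [0.0, 0.0, 0.0, 1.0]]
battery [(0.59, [113.1, 180.0, 145.3, 199.4]), (0.44, [117.4, 233.9, 150.6, 245.0]), (0.4, [316.7, 183.0, 453.1, 275.0])]
rack [(0.72, [92.6, 218.4, 163.5, 304.3])]
tester [(0.57, [319.5, 184.8, 452.3, 273.4])]
cradle_top [(0.87, [319.2, 183.8, 446.1, 272.8])]
flap [(0.75, [343.6, 208.1, 430.7, 250.0])]
small_pack [(0.43, [106.2, 254.1, 136.0, 263.5])]
wide_pack [(0.66, [104.5, 276.2, 145.4, 291.1])]
screwdriver [(0.63, [253.8, 210.4, 270.1, 313.5])]
phone [(0.77, [194.8, 111.7, 267.2, 151.5])]
```

View pics/top0.png

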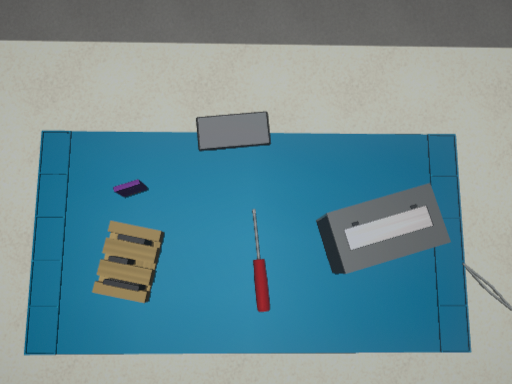

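View pics/side0.png

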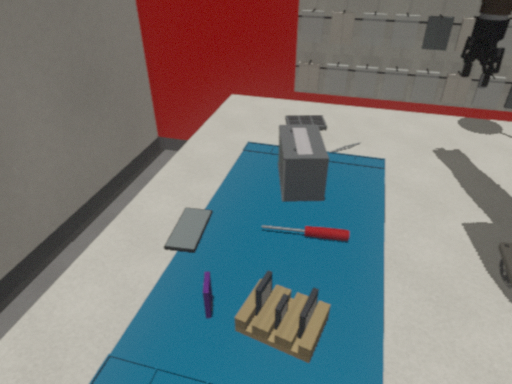

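```bash
cat > h.py <<'E'
import numpy as np,cv2,pickle
from scipy.optimize import minimize
def proj(c,P):
    P=np.asarray(P,float); q=P@c["view"][:3,:3].T+c["view"][:3,3]; q=q@c["K"].T; return q[:,:2]/q[:,2:]
def box(x,y,yaw,sx,sy,z0,z1):
    R=np.array([[np.cos(yaw),-np.sin(yaw)],[np.sin(yaw),np.cos(yaw)]])
    b=np.array([[a*sx/2,d*sy/2] for a,d in((-1,-1),(1,-1),(1,1),(-1,1))])@R.T+[x,y]
    return np.array([[*p,z] for z in(z0,z1) for p in b])
S=4
def hullmask(p):
    m=np.zeros((384*S,512*S),np.uint8); h=cv2.convexHull(((p+.5)*S-.5).astype(np.float32))
    cv2.fillConvexPoly(m,np.round(h*16).astype(np.int32),1,shift=4); return m>0
def up(m): return cv2.resize(m.astype(np.float32),None,fx=S,fy=S,interpolation=cv2.INTER_LINEAR)>.5
def hullof(m):
    n,l,s,_=cv2.connectedComponentsWithStats(m.astype(np.uint8)); k=1+s[1:,4].argmax()
    pts=np.argwhere(l==k)[:,::-1]; o=np.zeros(m.shape,np.uint8); cv2.fillConvexPoly(o,cv2.convexHull(pts.astype(np.int32)),1); return o>0
def fit(obs,x0,sx,sy,z0,z1,steps=(.01,.01,.1)):
    def f(v):
        t=0
        for c,m in obs:
            h=hullmask(proj(c,box(*v,sx,sy,z0,z1))); t+=1-(h&m).sum()/(h|m).sum()
        return t/len(obs)
    for k in range(3):
        sim=np.array([x0]+[np.add(x0,np.eye(3)[i]*np.array(steps)/(3**k)) for i in range(3)])
        r=minimize(f,x0,method="Nelder-Mead",options=dict(initial_simplex=sim,xatol=1e-4,fatol=1e-5)); x0=r.x
    return r.x,r.fun
def ray(c,u,v,z):
    R,t=c["view"][:3,:3],c["view"][:3,3]; d=R.T@np.linalg.solve(c["K"],[u,v,1]); o=-R.T@t; return o+d*(z-o[2])/d[2]
E
python3 - <<'E'
from h import *
C={n:pickle.load(open(n+".pkl","rb")) for n in("top","side")}
def win(c,b,f):
    im=c["image"].astype(int); m=f(im[...,0],im[...,1],im[...,2]); w=np.zeros(m.shape,bool); w[b[1]:b[3],b[0]:b[2]]=1; return m&w
wood=lambda r,g,b:(r>b+25)
rt=up(hullof(win(C["top"],(85,210,172,310),wood))); rs=up(hullof(win(C["side"],(228,265,340,370),wood)))
g=ray(C["top"],128,262,.03);print(g)
for nm,o in(("both",[(C["top"],rt),(C["side"],rs)]),("top",[(C["top"],rt)]),("side",[(C["side"],rs)])):
    v,e=fit(o,[g[0],g[1],-.2],.138,.1,0,.037); print("rack",nm,np.round(v[:2]*1e3,1),np.degrees(v[2]).round(2),round(e,3))
nb=lambda r,g,b:(b<r+40)
tt=up(hullof(win(C["top"],(310,178,460,280),nb)))
g=ray(C["top"],388,229,.128);print(g)
v,e=fit([(C["top"],tt)],[g[0],g[1],.25],.11,.196,0,.128); print("tester",np.round(v[:2]*1e3,1),np.degrees(v[2]).round(2),round(e,3))
tn=lambda r,g,b:(b<r+40)&(r<150)|(r>150)&(abs(r-b)<6)
ws=(r:=None)
wh=lambda r,g,b:(r>140)&(g>140)&(b>140)
fm=hullof(win(C["top"],(335,200,440,255),wh))
for z in(.128,):
    v,e=fit([(C["top"],up(fm))],[g[0],g[1],.25],.037,.154,.1279,.128); print("flap",np.round(v[:2]*1e3,1),np.degrees(v[2]).round(2),round(e,3))
fs=hullof(win(C["side"],(288,122,318,156),wh))
v,e=fit([(C["side"],up(fs)),(C["top"],up(fm))],v,.037,.154,.1279,.128); print("flap both",np.round(v[:2]*1e3,1),np.degrees(v[2]).round(2),round(e,3))
a=cv2.resize(C["top"]["image"][210:310,85:175],None,fx=5.5,fy=5.5,interpolation=2);b=cv2.resize(C["side"]["image"][260:370,230:340],None,fx=5,fy=5,interpolation=2)
w=np.zeros((600,800,3),np.uint8);a=cv2.resize(a,(360,400));b=cv2.resize(b,(430,430));w[:400,:360]=a;w[:430,365:795]=b
cv2.imwrite("pics/crop1.png",w[:430,:,::-1])
E
```

```text
[0.51369737 0.23551064 0.03      ]
rack both [515.9 236.4] -10.88 0.117
rack top [516.2 237.4] -11.56 0.032
rack side [514.6 232.9] -10.29 0.173
[ 0.56988066 -0.23888103  0.128     ]
tester [ 572.9 -239.9] 16.22 0.012
flap [ 573.1 -239.6] 16.27 0.031
flap both [ 572.5 -240. ] 16.23 0.075
```

View pics/crop1.png

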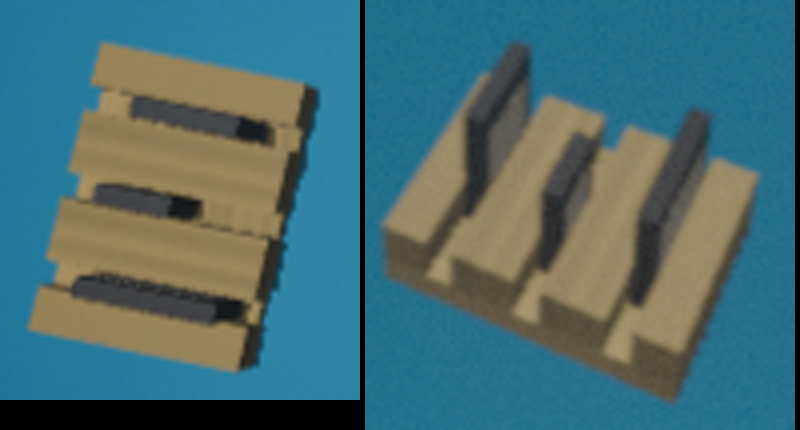

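Run:
```python
from h import *
C={n:pickle.load(open(n+".pkl","rb")) for n in("top","side")}
c=C["top"];im=c["image"].astype(int)
for u in range(114,156): pass
print(ray(c,118,236,.085),ray(c,145,242,.085))
W=lambda im,b:[(lambda m:m)(None)]
def dark(c,b):
    im=c["image"].astype(int);m=(im.max(2)-im.min(2)<40)&(im.max(2)<140);w=np.zeros(m.shape,bool);w[b[1]:b[3],b[0]:b[2]]=1;return hullof(m&w)
mt=dark(c,(112,230,153,248));ms=dark(C["side"],(248,266,276,316))
for nm,o in(("both",[(c,up(mt)),(C["side"],up(ms))]),("top",[(c,up(mt))]),("side",[(C["side"],up(ms))])):
    v,e=fit(o,[.557,.229,-.2],.01,.05,.037,.085);print(nm,np.round(v[:2]*1e3,1),np.degrees(v[2]).round(1),round(e,3))
# overlay
w=c["image"].copy();w=cv2.resize(w[215:265,95:175],None,fx=8,fy=8,interpolation=2)
for vv,col in(((.5572,.2290,-np.radians(11.5)),(255,0,0)),(tuple(v),(0,255,0))):
    p=(proj(c,box(*vv,.01,.05,.037,.085))-[95,215]+.5)*8
    cv2.polylines(w,[p[4:].astype(int)],True,col,1)
w2=cv2.resize(C["side"]["image"][260:325,235:300],(400,400),interpolation=2);k=400/65
for vv,col in(((.5572,.2290,-np.radians(11.5)),(255,0,0)),):
    p=(proj(C["side"],box(*vv,.01,.05,.037,.085))-[235,260]+.5)*k
    cv2.polylines(w2,[p[4:].astype(int),],True,col,1);cv2.polylines(w2,[p[:4].astype(int),],True,col,1)
cv2.imwrite("pics/ov1.png",np.hstack([cv2.resize(w,(400,250)),w2[:250]])[:,:,::-1])
```

```text
[0.55974754 0.24235881 0.085     ] [0.54897216 0.19336169 0.085     ]
both [554.8 219.5] -14.1 0.287
top [554.4 217. ] -9.9 0.206
side [556.8 229.1] -25.7 0.235
```

View pics/ov1.png

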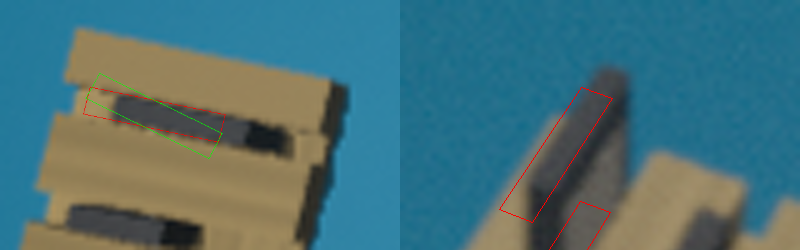

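The battery (with the taller profile) is in the far slot at about (555, 219) mm, yaw −11.5°. The tester is at (573, −240), yaw 16.2°. The purple block at (130, 187) px is the decoy.

{"fn": "drive_tool", "kwargs": {
  "increments": [
    [[16.7, 28.9, 0], [0, 0, 6.24], 1],
    [[16.7, 28.9, 0], [0, 0, 6.24], 1],
    [[16.7, 28.9, 0], [0, 0, 6.24], 1],
    [[16.7, 28.9, 0], [0, 0, 6.24], 1],
    [[16.7, 28.9, 0], [0, 0, 6.24], 1],
    [[16.7, 28.9, 0], [0, 0, 6.24], 1],
    [[16.7, 28.9, 0], [0, 0, 6.24], 1],
    [[16.7, 28.9, 0], [0, 0, 6.24], 1]
  ]
}}

```text
clock: 1.67
eef_pos: [0.2889, -0.2429, 0.2316]
tool_rot: [0.828, 0.561, 0.0, 0.0]
ft_force: [1.1, -0.2, -1.1]
grip_width: 0.0856
grasp_force: 0.0
```

```bash
python3 -c "
from workcell import *
o=get_obs();print(o['joint_pos'],o['eef_pos'],o['tool_rot'])"
```

```text
[-6.99083816e-01 -4.20234821e-03 -2.76460954e-01  1.29767230e+00
  7.29638381e-05  1.25155789e+00] [ 0.28889744 -0.24285391  0.23155072] [8.27881810e-01 5.60902416e-01 1.53115327e-04 4.06356572e-04]
```

{"fn": "drive_tool", "kwargs": {
  "increments": [
    [[16.6, 28.9, 0], [0, 0, 6.27], 1],
    [[16.6, 28.9, 0], [0, 0, 6.27], 1],
    [[16.6, 28.9, 0], [0, 0, 6.27], 1],
    [[16.6, 28.9, 0], [0, 0, 6.27], 1],
    [[16.6, 28.9, 0], [0, 0, 6.27], 1],
    [[16.6, 28.9, 0], [0, 0, 6.27], 1],
    [[16.6, 28.9, 0], [0, 0, 6.27], 1],
    [[16.6, 28.9, 0], [0, 0, 6.27], 1]
  ]
}}

```text
clock: 2.33
eef_pos: [0.4218, -0.0114, 0.2316]
tool_rot: [0.512, 0.859, 0.0, 0.0]
ft_force: [0.3, -0.3, 0.4]
grip_width: 0.0853
grasp_force: 0.0
```

{"fn": "drive_tool", "kwargs": {
  "increments": [
    [[16.6, 28.9, 0], [0, 0, 6.27], 1],
    [[16.6, 28.9, 0], [0, 0, 6.27], 1],
    [[16.6, 28.9, -10], [0, 0, 6.27], 1],
    [[16.6, 28.9, -10], [0, 0, 6.27], 1],
    [[16.6, 28.9, -10], [0, 0, 6.27], 1],
    [[16.6, 28.9, -20], [0, 0, 6.27], 1],
    [[16.6, 28.9, -20], [0, 0, 6.27], 1],
    [[16.6, 28.9, -20], [0, 0, 6.27], 1]
  ]
}}

```text
clock: 3.0
eef_pos: [0.5548, 0.2198, 0.1406]
tool_rot: [0.099, 0.995, 0.0, 0.0]
ft_force: [0.2, -0.7, 0.6]
grip_width: 0.0854
grasp_force: 0.0
```

{"fn": "drive_tool", "kwargs": {
  "increments": [
    [[0, 0, 0], [0, 0, 0], 1],
    [[0, 0, 0], [0, 0, 0], 1]
  ]
}}

```text
clock: 3.17
eef_pos: [0.5529, 0.2192, 0.1381]
tool_rot: [0.101, 0.995, -0.001, -0.002]
ft_force: [0.4, -0.6, -1.3]
grip_width: 0.0854
grasp_force: 0.0
```

{"fn": "drive_tool", "kwargs": {
  "increments": [
    [[1, 0, -20], [0, 0, 0], 1],
    [[1, 0, -20], [0, 0, 0], 1],
    [[0, 0, -15], [0, 0, 0], 1],
    [[0, 0, -10], [0, 0, 0], 1],
    [[0, 0, -10], [0, 0, 0], 1],
    [[0, 0, -7], [0, 0, 0], 1],
    [[0, 0, 0], [0, 0, 0], 1],
    [[0, 0, 0], [0, 0, 0], 1]
  ]
}}

```text
clock: 3.83
eef_pos: [0.5562, 0.218, 0.0598]
tool_rot: [0.102, 0.995, 0.0, 0.0]
ft_force: [0.9, -0.3, 0.1]
grip_width: 0.0854
grasp_force: 0.0
```

Run:
```python
from workcell import *;from h import *
o=get_obs();print(o['eef_pos'],o['tool_rot'],o['ft_force'])
I=[]
for n,b in(("top",(85,190,185,290)),("side",(220,230,320,330))):
    c=camera(n);I.append(cv2.resize(c["image"][b[1]:b[3],b[0]:b[2]],(400,400),interpolation=2))
cv2.imwrite("pics/g1.png",np.hstack(I)[:,:,::-1])
```

```text
[0.55618451 0.21799831 0.05980072] [1.02357542e-01 9.94747644e-01 9.19335345e-05 2.22110521e-04] [ 0.94066492 -0.25080582  0.05061149]
```

View pics/g1.png

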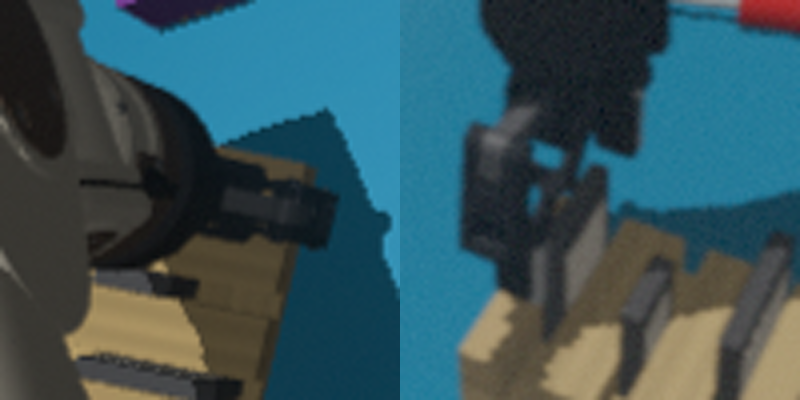

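Run:
```python
from h import *
c=pickle.load(open("side.pkl","rb"))
u=np.array([.2036,.979,0]);v=np.array([.979,-.2036,0])
t=np.array([.5562,.218,0])
def s(p): return np.round((proj(c,[p])[0]-[220,230]+.5)*4+[400,0])
for d in(.0425,.057):
  for w in(-.011,.011):
    for z in(.07,.1): print("finger",d,w,z,s(t+u*d+v*w+[0,0,z]))
for ctr in([.5552,.219,0],[.5544,.2179,0]):
  for d in(-.025,.025):
    for w in(-.005,.005): print("pack",d,w,s(np.array(ctr)+u*d+v*w+[0,0,.085]),s(np.array(ctr)+u*d+v*w+[0,0,.037]))
```

```text
finger 0.0425 -0.011 0.07 [549. 304.]
finger 0.0425 -0.011 0.1 [549. 255.]
finger 0.0425 0.011 0.07 [502. 285.]
finger 0.0425 0.011 0.1 [501. 236.]
finger 0.057 -0.011 0.07 [532. 330.]
finger 0.057 -0.011 0.1 [532. 280.]
finger 0.057 0.011 0.07 [485. 310.]
finger 0.057 0.011 0.1 [483. 261.]
pack -0.025 -0.005 [608. 169.] [607. 243.]
pack -0.025 0.005 [588. 161.] [587. 235.]
pack 0.025 -0.005 [557. 247.] [557. 322.]
pack 0.025 0.005 [536. 239.] [537. 314.]
pack -0.025 -0.005 [611. 168.] [609. 242.]
pack -0.025 0.005 [590. 160.] [589. 234.]
pack 0.025 -0.005 [559. 246.] [559. 321.]
pack 0.025 0.005 [538. 237.] [539. 312.]
```

{"fn": "drive_tool", "kwargs": {
  "increments": [
    [[-0.6, 0, -3.8], [0, 0, 0], 1],
    [[0, 0, 0], [0, 0, 0], 0.7],
    [[0, 0, 0], [0, 0, 0], 0.4],
    [[0, 0, 0], [0, 0, 0], 0.4],
    [[0, 0, 0], [0, 0, 0], 0.4],
    [[0, 0, 0], [0, 0, 0], 0.4],
    [[0, 0, 0], [0, 0, 0], 0.4],
    [[0, 0, 0], [0, 0, 0], 0.4]
  ]
}}

```text
clock: 4.6
eef_pos: [0.5558, 0.2184, 0.056]
tool_rot: [0.102, 0.995, 0.0, 0.0]
ft_force: [0.2, 1.0, 3.2]
grip_width: 0.0487
grasp_force: 62.0
```

{"fn": "drive_tool", "kwargs": {
  "increments": [
    [[0, 0, 10], [0, 0, 0], 0.4],
    [[0, 0, 20], [0, 0, 0], 0.4],
    [[0, 0, 25], [0, 0, 0], 0.4],
    [[0, 0, 25], [0, 0, 0], 0.4],
    [[0, 0, 25], [0, 0, 0], 0.4],
    [[0, 0, 20], [0, 0, 0], 0.4],
    [[0, 0, 20], [0, 0, 0], 0.4],
    [[0, 0, 0], [0, 0, 0], 0.4]
  ]
}}

```text
clock: 5.27
eef_pos: [0.5574, 0.2189, 0.2058]
tool_rot: [0.102, 0.995, 0.002, 0.004]
ft_force: [0.8, 0.5, 1.3]
grip_width: 0.0486
grasp_force: 62.6
```

{"fn": "drive_tool", "kwargs": {
  "increments": [
    [[0.9, -15, 0], [0, 0, 1], 0.4],
    [[0.9, -30, 0], [0, 0, 2], 0.4],
    [[0.9, -35, 0], [0, 0, 2.2], 0.4],
    [[0.9, -35, 0], [0, 0, 2.2], 0.4],
    [[0.9, -35, 0], [0, 0, 2.2], 0.4],
    [[0.9, -35, 0], [0, 0, 2.2], 0.4],
    [[0.9, -35, 0], [0, 0, 2.2], 0.4],
    [[0.9, -35, 0], [0, 0, 2.2], 0.4]
  ]
}}

```text
clock: 5.93
eef_pos: [0.5616, -0.0384, 0.1997]
tool_rot: [-0.04, 0.999, 0.0, -0.001]
ft_force: [0.5, 0.3, -0.9]
grip_width: 0.0488
grasp_force: 62.6
```

{"fn": "drive_tool", "kwargs": {
  "increments": [
    [[0.9, -35, 0], [0, 0, 2.2], 0.4],
    [[0.9, -35, 0], [0, 0, 2.2], 0.4],
    [[0.9, -35, 0], [0, 0, 2.2], 0.4],
    [[0.9, -35, 0], [0, 0, 2.2], 0.4],
    [[0.9, -35, 0], [0, 0, 2.2], 0.4],
    [[0.9, -29, 0], [0, 0, 0.5], 0.4],
    [[0, 0, 0], [0, 0, 0], 0.4],
    [[0, 0, 0], [0, 0, 0], 0.4]
  ]
}}

```text
clock: 6.6
eef_pos: [0.567, -0.2424, 0.1992]
tool_rot: [-0.137, 0.991, 0.001, -0.001]
ft_force: [0.0, -0.1, -1.1]
grip_width: 0.0488
grasp_force: 62.7
```

Run:
```python
from workcell import *;from h import *
from scipy.spatial.transform import Rotation as R
o=get_obs();print(o['eef_pos'],R.from_quat(o['tool_rot']).as_matrix().round(4).tolist(),o['ft_force'],o['grip_width'],o['clock'])
I=[]
for n,b in(("top",(310,150,460,290)),("side",(255,60,355,160))):
    c=camera(n);I.append(cv2.resize(c["image"][b[1]:b[3],b[0]:b[2]],(400,400),interpolation=2))
    pickle.dump(c,open(n+"2.pkl","wb"))
cv2.imwrite("pics/t1.png",np.hstack(I)[:,:,::-1])
```

```text
[ 0.56699935 -0.24240831  0.19915479] [[-0.9623, -0.2718, -0.0021], [-0.2718, 0.9624, 0.0012], [0.0017, 0.0017, -1.0]] [ 0.04107085 -0.07054168 -1.09662116] 0.04883659840063161 6.6
```

View pics/t1.png

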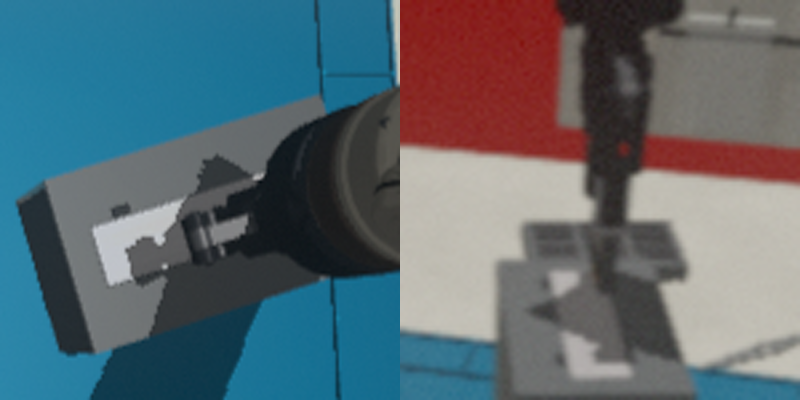

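{"fn": "drive_tool", "kwargs": {
  "increments": [
    [[3, 1.7, 0], [0, 0, 0.4], 0.4],
    [[0, 0, -12], [0, 0, 0], 0.4],
    [[0, 0, -10], [0, 0, 0], 0.4],
    [[0, 0, 0], [0, 0, 0], 0.4],
    [[0, 0, 0], [0, 0, 0], 0.4]
  ]
}}

```text
clock: 7.12
eef_pos: [0.5705, -0.2378, 0.1775]
tool_rot: [-0.143, 0.99, 0.001, -0.001]
ft_force: [0.7, 0.8, -0.5]
grip_width: 0.0489
grasp_force: 62.7
```

```bash
cat > s.py <<'E'
from workcell import *;import numpy as np
o=get_obs();a=np.radians(16.2);p=o['eef_pos'][:2]*1e3-[573,-239.8];X=np.array([[np.cos(a),np.sin(a)],[-np.sin(a),np.cos(a)]])
q=o['tool_rot'];from scipy.spatial.transform import Rotation as R
m=R.from_quat(q).as_matrix()
print('local xy',(X@p).round(2),'z',round(o['eef_pos'][2]*1e3,2),'F local',(X@o['ft_force'][:2]).round(1),o['ft_force'][2].round(1),'T',o['ft_torque'].round(2),'yaw',np.degrees(np.arctan2(m[1,1],m[0,1])).round(2),'tilt',m[:2,2].round(4),'w',o['grip_width'].round(4),o['clock'])
E
python3 s.py
```

```text
Traceback (most recent call last):
  File "s.py", line 5, in <module>
    print('local xy',(X@p).round(2),'z',round(o['eef_pos'][2]*1e3,2),'F local',(X@o['ft_force'][:2]).round(1),o['ft_force'][2].round(1),'T',o['ft_torque'].round(2),'yaw',np.degrees(np.arctan2(m[1,1],m[0,1])).round(2),'tilt',m[:2,2].round(4),'w',o['grip_width'].round(4),o['clock'])
                                                                                                                                                                                                                                                     ^^^^^^^^^^^^^^^^^^^^^
AttributeError: 'float' object has no attribute 'round'
```

{"fn": "drive_tool", "kwargs": {
  "increments": [
    [[-0.5, -2.8, 0], [0, 0, 0], 0.4],
    [[0, 0, -8], [0, 0, 0], 0.4],
    [[0, 0, -8], [0, 0, 0], 0.4],
    [[0, 0, -8], [0, 0, 0], 0.4],
    [[0, 0, -8], [0, 0, 0], 0.4],
    [[0, 0, 0], [0, 0, 0], 0.4],
    [[0, 0, 0], [0, 0, 0], 0.4]
  ]
}}

```text
clock: 7.7
eef_pos: [0.5688, -0.2419, 0.145]
tool_rot: [-0.142, 0.99, 0.001, -0.002]
ft_force: [-2.3, -1.3, 0.3]
grip_width: 0.0486
grasp_force: 62.8
```

```bash
sed -i "s/np.degrees(np.arctan2(m\[1,1\],m\[0,1\])).round(2)/round(float(np.degrees(np.arctan2(m[1,1],m[0,1]))),2)/;s/o\['grip_width'\].round(4)/round(float(o['grip_width']),4)/" s.py;python3 s.py;  python3 - <<'E'
from workcell import *;from h import *
I=[]
for n,b in(("side",(265,90,345,170)),("side",(265,90,345,170))):
    c=camera(n);I.append(cv2.resize(c["image"][b[1]:b[3],b[0]:b[2]],(560,560),interpolation=2));break
cv2.imwrite("pics/t2.png",np.hstack(I)[:,:,::-1])
E
```

```text
local xy [-4.58 -0.81] z 145.01 F local [-2.6 -0.6] 0.3 T [-0.17  0.67 -0.04] yaw 106.35 tilt [-0.0042  0.0007] w 0.0486 7.7
```

View pics/t2.png

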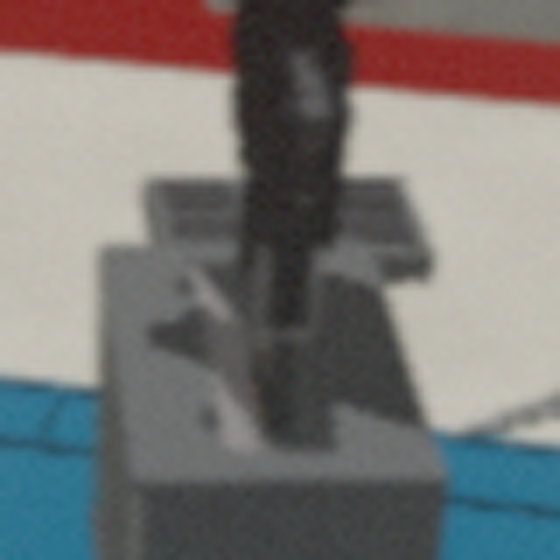

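The flap is opening behind the pack and the pack is passing through the mouth cleanly.

{"fn": "drive_tool", "kwargs": {
  "increments": [
    [[1.0, 1.1, -8], [0, 0, 0], 0.4],
    [[0, 0, -8], [0, 0, 0], 0.4],
    [[0, 0, -8], [0, 0, 0], 0.4],
    [[0, 0, -8], [0, 0, 0], 0.4],
    [[0, 0, -8], [0, 0, 0], 0.4],
    [[0, 0, -1], [0, 0, 0], 0.4],
    [[0, 0, 0], [0, 0, 0], 0.4],
    [[0, 0, 0], [0, 0, 0], 0.4]
  ]
}}

```text
clock: 8.42
eef_pos: [0.5702, -0.2406, 0.1044]
tool_rot: [-0.142, 0.99, 0.001, -0.002]
ft_force: [-2.6, -0.9, -2.7]
grip_width: 0.0487
grasp_force: 62.6
```

```bash
python3 s.py
```

```text
local xy [-2.91  0.05] z 104.36 F local [-2.8 -0.2] -2.7 T [-0.07  0.75 -0.04] yaw 106.36 tilt [-0.0033  0.001 ] w 0.0487 8.4167
```

{"fn": "drive_tool", "kwargs": {
  "increments": [
    [[0, 0, -3], [0, 0, 0], 0.4],
    [[0, 0, -3], [0, 0, 0], 0.4],
    [[0, 0, -3], [0, 0, 0], 0.4],
    [[0, 0, 0], [0, 0, 0], 0.4]
  ]
}}

```text
clock: 8.75
eef_pos: [0.572, -0.2413, 0.0968]
tool_rot: [-0.142, 0.99, -0.001, 0.001]
ft_force: [-2.4, -1.3, 2.6]
grip_width: 0.0488
grasp_force: 64.4
```

{"fn": "drive_tool", "kwargs": {
  "increments": [
    [[0, 0, -1], [0, 0, 0], 0.4],
    [[0, 0, -1], [0, 0, 0], 0.4],
    [[0, 0, 0], [0, 0, 0], 0.4]
  ]
}}

```text
clock: 9.0
eef_pos: [0.5717, -0.2411, 0.0946]
tool_rot: [-0.142, 0.99, -0.0, 0.0]
ft_force: [-1.7, -1.8, 3.1]
grip_width: 0.0486
grasp_force: 64.3
```

{"fn": "drive_tool", "kwargs": {
  "increments": [
    [[0, 0, 0], [0, 0, 0], 0.4],
    [[0, 0, 0], [0, 0, 0], 0.4],
    [[0, 0, 0], [0, 0, 0], 0.4]
  ]
}}

```text
clock: 9.25
eef_pos: [0.5716, -0.241, 0.0946]
tool_rot: [-0.142, 0.99, -0.0, 0.0]
ft_force: [-1.7, -2.3, 1.6]
grip_width: 0.0486
grasp_force: 64.3
```

```bash
python3 s.py
```

```text
local xy [-1.65 -0.81] z 94.62 F local [-2.3 -1.7] 1.6 T [-0.33  0.33 -0.02] yaw 106.37 tilt [ 0.0003 -0.0004] w 0.0486 9.25
```

{"fn": "drive_tool", "kwargs": {
  "increments": [
    [[-1.4, -0.4, 0], [0, 0, 0], 0.4],
    [[0, 0, -1], [0, 0, 0], 0.4],
    [[0, 0, -1], [0, 0, 0], 0.4],
    [[0, 0, 0], [0, 0, 0], 0.4]
  ]
}}

```text
clock: 9.58
eef_pos: [0.5701, -0.2411, 0.0926]
tool_rot: [-0.142, 0.99, 0.0, 0.0]
ft_force: [-1.9, -0.4, 4.4]
grip_width: 0.049
grasp_force: 64.5
```

```bash
python3 s.py
```

```text
local xy [-3.17 -0.46] z 92.63 F local [-2.   0.1] 4.4 T [-0.07  0.46 -0.  ] yaw 106.38 tilt [0.0001 0.0002] w 0.049 9.5833
```

{"fn": "drive_tool", "kwargs": {
  "increments": [
    [[0, 0, -1], [0, 0, 0], 0.4],
    [[0, 0, -1], [0, 0, 0], 0.4],
    [[0, 0, 0], [0, 0, 0], 0.4],
    [[0, 0, 0], [0, 0, 0], 0.4]
  ]
}}

```text
clock: 9.92
eef_pos: [0.5702, -0.2411, 0.0913]
tool_rot: [-0.142, 0.99, 0.0, 0.0]
ft_force: [-3.0, -0.8, 6.5]
grip_width: 0.049
grasp_force: 64.7
```

```bash
python3 s.py
```

```text
local xy [-3.06 -0.42] z 91.34 F local [-3.1  0.1] 6.5 T [ 0.04  0.72 -0.02] yaw 106.38 tilt [0.0005 0.0002] w 0.049 9.9167
```

{"fn": "drive_tool", "kwargs": {
  "increments": [
    [[0.3, -1, 0], [0, 0, 0], 0.4],
    [[0.3, -1, 0], [0, 0, 0], 0.4],
    [[0.3, -1, 0], [0, 0, 0], 0.4],
    [[0, 0, 0], [0, 0, 0], 0.4]
  ]
}}

```text
clock: 10.25
eef_pos: [0.5704, -0.2418, 0.0909]
tool_rot: [-0.143, 0.99, 0.003, -0.0]
ft_force: [-5.0, 5.2, 7.8]
grip_width: 0.0486
grasp_force: 65.3
```

```bash
python3 s.py
```

```text
local xy [-3.01 -1.19] z 90.91 F local [-3.4  6.4] 7.8 T [ 1.23  0.96 -0.06] yaw 106.45 tilt [-0.0009  0.005 ] w 0.0486 10.25
```

{"fn": "drive_tool", "kwargs": {
  "increments": [
    [[0.3, -1, 0], [0, 0, 0], 0.4],
    [[0.3, -1, 0], [0, 0, 0], 0.4],
    [[0, 0, 0], [0, 0, 0], 0.4]
  ]
}}

```text
clock: 10.5
eef_pos: [0.5708, -0.2432, 0.0906]
tool_rot: [-0.143, 0.99, 0.003, -0.0]
ft_force: [-3.7, 6.0, 7.2]
grip_width: 0.0487
grasp_force: 65.5
```

```bash
python3 s.py
```

```text
local xy [-3.07 -2.67] z 90.64 F local [-1.9  6.8] 7.2 T [ 1.53  0.94 -0.03] yaw 106.46 tilt [-0.0016  0.006 ] w 0.0487 10.5
```

{"fn": "drive_tool", "kwargs": {
  "increments": [
    [[0.3, -1, 0], [0, 0, 0], 0.4],
    [[0.3, -1, 0], [0, 0, 0], 0.4],
    [[0.3, -1, 0], [0, 0, 0], 0.4],
    [[0, 0, 0], [0, 0, 0], 0.4]
  ]
}}

```text
clock: 10.83
eef_pos: [0.5716, -0.2471, 0.0901]
tool_rot: [-0.143, 0.99, 0.002, -0.001]
ft_force: [-2.7, 1.6, 0.6]
grip_width: 0.0486
grasp_force: 64.6
```

```bash
python3 s.py
```

```text
local xy [-3.41 -6.58] z 90.11 F local [-2.1  2.3] 0.6 T [ 0.27  0.55 -0.04] yaw 106.45 tilt [-0.0022  0.0038] w 0.0486 10.8333
```

Force dropped at y ≈ −6.6 mm, so the slot is found. Lowering gently.

{"fn": "drive_tool", "kwargs": {
  "increments": [
    [[0, 0, -1], [0, 0, 0], 0.4],
    [[0, 0, -1], [0, 0, 0], 0.4],
    [[0, 0, -1], [0, 0, 0], 0.4],
    [[0, 0, 0], [0, 0, 0], 0.4]
  ]
}}

```text
clock: 11.17
eef_pos: [0.5724, -0.2491, 0.087]
tool_rot: [-0.142, 0.99, 0.0, -0.0]
ft_force: [-2.4, 1.4, 0.7]
grip_width: 0.049
grasp_force: 63.9
```

```bash
python3 s.py
```

```text
local xy [-3.14 -8.79] z 87.03 F local [-1.9  2. ] 0.7 T [ 0.21  0.36 -0.02] yaw 106.37 tilt [-0.0003  0.0005] w 0.049 11.1667
```

{"fn": "drive_tool", "kwargs": {
  "increments": [
    [[-0.2, 0.7, -1.5], [0, 0, 0], 0.4],
    [[0, 0, -2], [0, 0, 0], 0.4],
    [[0, 0, -2], [0, 0, 0], 0.4],
    [[0, 0, -2], [0, 0, 0], 0.4],
    [[0, 0, 0], [0, 0, 0], 0.4]
  ]
}}

```text
clock: 11.58
eef_pos: [0.5719, -0.2487, 0.0792]
tool_rot: [-0.142, 0.99, 0.0, -0.001]
ft_force: [-2.5, -0.6, 1.0]
grip_width: 0.0489
grasp_force: 63.9
```

```bash
python3 s.py
```

```text
local xy [-3.56 -8.28] z 79.21 F local [-2.5  0.2] 1.0 T [-0.22  0.42 -0.05] yaw 106.36 tilt [-0.0011 -0.0002] w 0.0489 11.5833
```

{"fn": "drive_tool", "kwargs": {
  "increments": [
    [[0, 0, -2.5], [0, 0, 0], 0.4],
    [[0, 0, -2.5], [0, 0, 0], 0.4],
    [[0, 0, -2.5], [0, 0, 0], 0.4],
    [[0, 0, -2.5], [0, 0, 0], 0.4],
    [[0, 0, -1], [0, 0, 0], 0.4],
    [[0, 0, 0], [0, 0, 0], 0.4]
  ]
}}

```text
clock: 12.08
eef_pos: [0.572, -0.2484, 0.0684]
tool_rot: [-0.142, 0.99, 0.0, -0.0]
ft_force: [-2.5, -1.1, -1.7]
grip_width: 0.0486
grasp_force: 64.0
```

```bash
python3 s.py
```

```text
local xy [-3.41 -7.99] z 68.45 F local [-2.7 -0.4] -1.7 T [-0.24  0.42 -0.07] yaw 106.38 tilt [-0.0009  0.0002] w 0.0486 12.0833
```

{"fn": "drive_tool", "kwargs": {
  "increments": [
    [[0, 0, -1], [0, 0, 0], 0.4],
    [[0, 0, -1], [0, 0, 0], 0.4],
    [[0, 0, -1], [0, 0, 0], 0.4],
    [[0, 0, 0], [0, 0, 0], 0.4]
  ]
}}

```text
clock: 12.42
eef_pos: [0.5723, -0.2486, 0.0659]
tool_rot: [-0.142, 0.99, -0.0, 0.0]
ft_force: [-1.6, -0.1, -0.0]
grip_width: 0.0487
grasp_force: 63.8
```

{"fn": "drive_tool", "kwargs": {
  "increments": [
    [[0, 0, -1], [0, 0, 0], 0.4],
    [[0, 0, -1], [0, 0, 0], 0.4],
    [[0, 0, 0], [0, 0, 0], 0.4],
    [[0, 0, 0], [0, 0, 0], 0.4]
  ]
}}

```text
clock: 12.75
eef_pos: [0.5723, -0.2486, 0.0639]
tool_rot: [-0.142, 0.99, -0.0, -0.0]
ft_force: [-2.4, -0.9, 1.0]
grip_width: 0.049
grasp_force: 63.8
```

{"fn": "drive_tool", "kwargs": {
  "increments": [
    [[0, 0, -0.7], [0, 0, 0], 0.4],
    [[0, 0, -0.7], [0, 0, 0], 0.4],
    [[0, 0, 0], [0, 0, 0], 0.4],
    [[0, 0, 0], [0, 0, 0], 0.4]
  ]
}}

```text
clock: 13.08
eef_pos: [0.5727, -0.2485, 0.063]
tool_rot: [-0.143, 0.99, -0.0, 0.0]
ft_force: [-1.3, -0.2, 3.0]
grip_width: 0.0488
grasp_force: 64.2
```

{"fn": "drive_tool", "kwargs": {
  "increments": [
    [[0, 0, -0.7], [0, 0, 0], 0.4],
    [[0, 0, 0], [0, 0, 0], 0.4],
    [[0, 0, 0], [0, 0, 0], 0.4]
  ]
}}

```text
clock: 13.33
eef_pos: [0.5728, -0.2485, 0.0626]
tool_rot: [-0.143, 0.99, -0.0, 0.001]
ft_force: [-0.8, 0.4, 5.5]
grip_width: 0.0488
grasp_force: 64.2
```

{"fn": "drive_tool", "kwargs": {
  "increments": [
    [[0, 0, -0.8], [0, 0, 0], 0.4],
    [[0, 0, -0.8], [0, 0, 0], 0.4],
    [[0, 0, 0], [0, 0, 0], 0.4],
    [[0, 0, 0], [0, 0, 0], 0.4]
  ]
}}

```text
clock: 13.67
eef_pos: [0.5731, -0.2485, 0.0614]
tool_rot: [-0.143, 0.99, -0.0, 0.001]
ft_force: [-1.4, 0.5, 7.4]
grip_width: 0.0485
grasp_force: 64.4
```

```bash
python3 s.py
```

```text
local xy [-2.35 -8.33] z 61.44 F local [-1.2  0.9] 7.4 T [ 0.16  0.56 -0.  ] yaw 106.39 tilt [ 0.0018 -0.0004] w 0.0485 13.6667
```

{"fn": "drive_tool", "kwargs": {
  "increments": [
    [[0, 0, -0.8], [0, 0, 0], 0.4],
    [[0, 0, -0.6], [0, 0, 0], 0.4],
    [[0, 0, 0], [0, 0, 0], 0.4],
    [[0, 0, 0], [0, 0, 0], 0.4],
    [[0, 0, 0], [0, 0, 0], 0.4],
    [[0, 0, 0], [0, 0, 0], 0.4]
  ]
}}

```text
clock: 14.17
eef_pos: [0.5731, -0.2484, 0.0606]
tool_rot: [-0.143, 0.99, -0.0, 0.001]
ft_force: [-2.2, 0.6, 11.1]
grip_width: 0.049
grasp_force: 64.6
```

{"fn": "drive_tool", "kwargs": {
  "increments": [
    [[0, 0, 0], [0, 0, 0], 0.4],
    [[0, 0, 0], [0, 0, 0], 0.4]
  ]
}}

```text
clock: 14.33
eef_pos: [0.5731, -0.2484, 0.0606]
tool_rot: [-0.143, 0.99, -0.0, 0.001]
ft_force: [-1.4, 0.9, 10.5]
grip_width: 0.049
grasp_force: 64.6
```

{"fn": "drive_tool", "kwargs": {
  "increments": [
    [[0, 0, 0.8], [0, 0, 0], 0.4],
    [[0, 0, 0.8], [0, 0, 0], 0.4],
    [[0, 0, 0.8], [0, 0, 0], 0.4],
    [[0, 0, 0], [0, 0, 0], 0.4],
    [[0, 0, 0], [0, 0, 0], 0.4]
  ]
}}

```text
clock: 14.75
eef_pos: [0.5729, -0.2485, 0.0613]
tool_rot: [-0.143, 0.99, -0.0, 0.0]
ft_force: [1.8, 1.3, 2.8]
grip_width: 0.0487
grasp_force: 64.8
```

{"fn": "drive_tool", "kwargs": {
  "increments": [
    [[0, 0, 0], [0, 0, 0], 0.62],
    [[0, 0, 0], [0, 0, 0], 0.66],
    [[0, 0, 0], [0, 0, 0], 0.7],
    [[0, 0, 0], [0, 0, 0], 0.7],
    [[0, 0, 0], [0, 0, 0], 0.7],
    [[0, 0, 0], [0, 0, 0], 0.7]
  ]
}}

```text
clock: 15.25
eef_pos: [0.5726, -0.2482, 0.061]
tool_rot: [-0.143, 0.99, 0.0, 0.0]
ft_force: [4.8, 1.6, -1.5]
grip_width: 0.0596
grasp_force: 1.4
```

```bash
python3 s.py
```

```text
local xy [-2.7  -7.96] z 61.0 F local [5.1 0.2] -1.5 T [ 0.34 -0.63 -0.04] yaw 106.4 tilt [0.0004 0.0006] w 0.0596 15.25
```

```bash
python3 - <<'E'
from workcell import *;from h import *
I=[]
for n,b in(("top",(330,180,450,300)),("side",(265,90,345,170))):
    c=camera(n);I.append(cv2.resize(c["image"][b[1]:b[3],b[0]:b[2]],(400,400),interpolation=2))
cv2.imwrite("pics/t3.png",np.hstack(I)[:,:,::-1])
E
python3 s.py
```

```text
local xy [-2.7  -7.99] z 61.04 F local [4.6 0.2] -1.1 T [ 0.35 -0.67  0.01] yaw 106.4 tilt [0.0005 0.0006] w 0.06 15.35
```

View pics/t3.png

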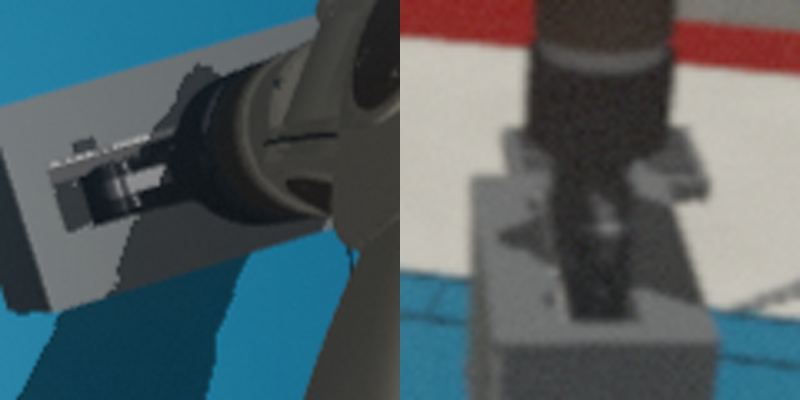

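{"fn": "drive_tool", "kwargs": {
  "increments": [
    [[0.7, 0.2, 0], [0, 0, 0], 0.7],
    [[0.7, 0.2, 1], [0, 0, 0], 0.7],
    [[0, 0, 1], [0, 0, 0], 0.7],
    [[0, 0, 1], [0, 0, 0], 0.7],
    [[0, 0, 0], [0, 0, 0], 0.7]
  ]
}}

```text
clock: 15.77
eef_pos: [0.5715, -0.2483, 0.0636]
tool_rot: [-0.142, 0.99, 0.0, -0.002]
ft_force: [-2.5, -0.5, -2.2]
grip_width: 0.0599
grasp_force: 1.6
```

```bash
python3 s.py
```

```text
local xy [-3.78 -7.79] z 63.61 F local [-2.5  0.2] -2.2 T [-0.15  0.66  0.  ] yaw 106.32 tilt [-0.0043  0.0002] w 0.0599 15.7667
```

{"fn": "drive_tool", "kwargs": {
  "increments": [
    [[0, 0, 2], [0, 0, 0], 0.7],
    [[0, 0, 2], [0, 0, 0], 0.7],
    [[0, 0, 3], [0, 0, 0], 0.7],
    [[0, 0, 3], [0, 0, 0], 0.7],
    [[0, 0, 0], [0, 0, 0], 0.7]
  ]
}}

```text
clock: 16.18
eef_pos: [0.5741, -0.2483, 0.0754]
tool_rot: [-0.142, 0.99, -0.0, 0.001]
ft_force: [-2.4, 0.0, -0.7]
grip_width: 0.0601
grasp_force: 1.4
```

```bash
python3 s.py
```

```text
local xy [-1.31 -8.48] z 75.36 F local [-2.3  0.7] -0.7 T [-0.04  0.62 -0.05] yaw 106.37 tilt [ 0.0012 -0.0004] w 0.0601 16.1833
```

{"fn": "drive_tool", "kwargs": {
  "increments": [
    [[-0.7, 0, 4], [0, 0, 0], 0.7],
    [[0, 0, 5], [0, 0, 0], 0.7],
    [[0, 0, 6], [0, 0, 0], 0.7],
    [[0, 0, 7], [0, 0, 0], 0.7],
    [[0, 0, 7], [0, 0, 0], 0.7],
    [[0, 0, 7], [0, 0, 0], 0.7],
    [[0, 0, 7], [0, 0, 0], 0.7],
    [[0, 0, 7], [0, 0, 0], 0.7]
  ]
}}

```text
clock: 16.85
eef_pos: [0.5748, -0.2482, 0.1262]
tool_rot: [-0.143, 0.99, -0.0, 0.002]
ft_force: [0.4, -0.1, -0.0]
grip_width: 0.0599
grasp_force: 0.0
```

{"fn": "drive_tool", "kwargs": {
  "increments": [
    [[0, 0, 7], [0, 0, 0], 0.7],
    [[0, 0, 10], [0, 0, 0], 0.7],
    [[0, 0, 15], [0, 0, 0], 0.7],
    [[0, 0, 15], [0, 0, 0], 0.7],
    [[0, 0, 20], [0, 0, 0], 0.7],
    [[0, 0, 20], [0, 0, 0], 0.7],
    [[0, 0, 10], [0, 0, 0], 0.7],
    [[0, 0, 0], [0, 0, 0], 0.7]
  ]
}}

```text
clock: 17.52
eef_pos: [0.5751, -0.2486, 0.2252]
tool_rot: [-0.143, 0.99, -0.002, 0.003]
ft_force: [0.8, -0.3, 0.3]
grip_width: 0.0591
grasp_force: 0.0
```

{"fn": "drive_tool", "kwargs": {
  "increments": [
    [[-20, 25, 0], [0, 0, 0], 0.7],
    [[-25, 35, 0], [0, 0, 0], 0.7],
    [[-25, 35, 0], [0, 0, 0], 0.7],
    [[-25, 35, 0], [0, 0, 0], 0.7],
    [[-25, 35, 0], [0, 0, 0], 0.7],
    [[-20, 25, 0], [0, 0, 0], 0.7],
    [[0, 0, 0], [0, 0, 0], 0.7],
    [[0, 0, 0], [0, 0, 0], 0.7]
  ]
}}

```text
clock: 18.18
eef_pos: [0.4351, -0.0613, 0.2209]
tool_rot: [-0.144, 0.99, 0.0, -0.0]
ft_force: [0.7, -0.0, -0.1]
grip_width: 0.0595
grasp_force: 0.0
```

```bash
python3 - <<'E'
from workcell import *;from h import *
I=[]
for n,b in(("top",(310,170,460,320)),("side",(255,100,345,190))):
    c=camera(n);I.append(cv2.resize(c["image"][b[1]:b[3],b[0]:b[2]],(400,400),interpolation=2))
    cv2.imwrite(f"pics/f_{n}.png",c["image"][:,:,::-1])
cv2.imwrite("pics/t4.png",np.hstack(I)[:,:,::-1])
E
python3 s.py
```

```text
local xy [-81.4 208. ] z 221.11 F local [ 0.1 -0.4] -0.7 T [-0.01  0.02 -0.02] yaw 106.38 tilt [ 0.0007 -0.0003] w 0.0601 18.2833
```

View pics/t4.png

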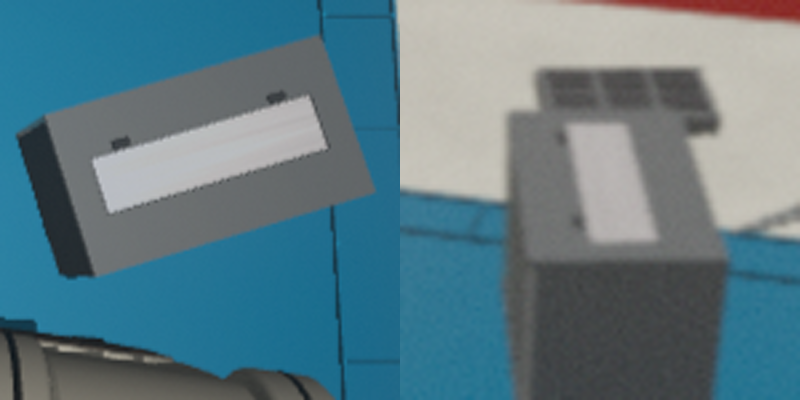

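The flap is shut flush, at (160–320, 100–210) px in the top crop, and the gripper is clear and empty.

```bash
python3 -c "
from workcell import *
print(job_done())"
```

```text
the job is handed in; nothing more can be done
None
```

The job is handed in: the pack was felt into the cradle slot, lowered home, pressed at about 10.5 N and released, and the final pictures show the flap shut. No camera can see inside the tester, so that the pack is fully home rests on the height and force readings.

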